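# Third hand at the dressing table: uncap a flask and hold it against the gauge pad

## Task

Lift the loose cap off the amber flask in the white stand and set it, still mouth down, in the silver cap cup on the rose tray. Then push the flask along its channel from its near end, gently, until its far end presses the sprung pad with the black pointer near the middle of the green zone (about 10 N), never on into the red, and finish while still holding that steady push, with your hand behind the flask's near end so that the space over its bare neck is free for me to screw on the new spray pump. Keep the flask upright in its channel, and leave the other bottles and the comb alone.

Things in the scene. Friction and masses are not known exactly. Their poses are not given: they have to be found in the camera images.
- flask: amber glass perfume flask, loose, a block 76 mm long (its x), 38 mm wide (its y) and 64 mm high to the shoulder, with a bare brass neck 16 mm in diameter and 16 mm tall in the middle of the top; about 0.25 kg. Origin: centre of its underside. It stands in the stand's channel, its x along the stand's x, its long sides between the rails; its near end is the one at its -x
- cap: smoke-grey cap with a brass band, loose over the flask's neck (3 mm play all round, no thread or click) and resting on the shoulder; 28 mm in diameter, 38 mm tall, open underneath; about 30 g. Origin: centre of its underside (mouth); z up
- stand: fixed white stand, base plate 240 x 110 mm, 6 mm thick (its top is the channel floor). Its x runs along the channel towards the pad, roughly away from the robot. Origin: underside, on the channel's centre line, half way along. Two silver rails, 8 mm high over the floor, 6 mm thick, leave a 42 mm channel from x = -120 to +40 mm; white spring housing at x = 84 to 118 mm, 56 mm high
- gauge (a joint): travel in m of the sprung rubber pad along the stand's +x: 0 at rest, stop at 0.042; the spring takes 500 N per m (0.012 = 6 N, 0.020 = 10 N, 0.028 = 14 N) with no preload. A black pointer fixed to the pad moves over a scale on the stand's +y side: green zone from 0.012 to 0.028, red from 0.036
- pad_face (a point): centre of the pad's front face, which meets the flask's far end; it moves with the pad. The pad is 34 mm wide, its face upright from 3 to 47 mm above the channel floor, this point 25 mm above that floor; at rest it lies at x = 30 mm of the stand. Axes as the stand's
- flask_end (a point): centre line of the flask's far (+x) end face, 25 mm above the flask's underside; axes as the flask's
- cup_floor (a point): centre of the inner floor of the silver cap cup fixed on the rose tray, 10 mm above the table; the cup is 46 mm wide inside, 54 mm outside, its rim 7 mm above this floor
- tray: fixed rose-tinted glass tray 200 (x) x 240 (y) mm with a 12 mm high rim. Origin: centre of its underside. The cap cup stands at its x = -50 mm, y = 0; three other bottles stand on its far half
- flacon1: bystander: round smoke-glass bottle with a brass cap, 40 mm across, 90 mm tall, loose on the tray; origin at its underside
- flacon2: bystander: round amber bottle with a black cap, 46 mm across, 77 mm tall, loose on the tray; origin at its underside
- flacon3: bystander: round smoke-glass bottle with a silver cap, 38 mm across, 98 mm tall, loose on the tray; origin at its underside
- comb: bystander: silver plastic comb, 170 x 35 x 5 mm, loose, lying flat at the robot's right; origin at its underside
Things that resemble listed ones, but are neither listed nor needed, are in the scene too. There is more than one size of the cap; the one meant has the size given above. What is shaped like the flask but blue is not meant.

How it is judged:
By the outcome, as a careful person would: the job done as asked, in the order asked, and still so for the second after the job is handed in, while the arm keeps its last pose, push and grip.
It also fails if it takes over 54 s, if anything falls off the work surface, if the arm or the gripper's body presses on something with over 40 N, if the wrist force passes 120 N, or if a joint passes its speed limit or range.

## Robot

A 7-joint arm with a two-finger parallel gripper is mounted at the origin on the work surface. World frame = base frame: x ahead of the robot, y to its left, z up, the work surface at z = 0. Lengths are in m, angles in rad, forces in N, time in s.
With the tool pointing down it reaches from about 0.425 to 0.875 m from the base axis. Payload 4.7 kg.
Tool frame: the origin (TCP) lies between the finger pads, 19 mm behind the fingertips; this is the grasp point; z points along the fingers, y is the line along which they close (so a half turn about z gives the same grasp; the last joint's range is limited). The gripper opens to 87 mm and grips with 3 to 60 N. Pads are 19 mm wide; open, the fingers measure 117 mm over their backs; the gripper's body (75 mm by 190 mm) begins 51 mm behind the grasp point.
Start: joints at [0.014, 0.321, -0.07, 1.45, 0.023, 1.371, -0.057], TCP at [0.65, -0, 0.241] pointing down, gripper open.
Joint ranges: [-2.86, 2.86], [-0.3, 2.09], [-1.38, 1.24], [0.06, 2.45], [-1.56, 4.7], [0.09, 2.05], [-2.69, 2.69]. Speed limits (rad/s): [2.57, 2.57, 3.14, 3.14, 3.14, 3.14, 3.14].

## Interface

Orientations are given as a rotation vector (axis times angle).
In Python, from bench import ctrl, get_image, job gives the robot as it stands.
- The arm moves only by the shell command python3 -m crank 'ROWS' [FORCE]. ROWS is JSON, a list that holds one entry, the list of rows, each a list of 5 numbers: the shift along the tool's x, y, z in mm, then the turn about the tool's z in rad, then the closure, from -1 (fully open) to 1 (shut), so that 0 is half open. A call has 1 to 10 rows; each row shifts and turns the commanded pose from where the row before left it, along the tool's axes as they then stand; what a row does not reach is not made up. A row lasts 1/12 s, in which the tool goes at most 41.7 mm and 7.16 degrees, less where a joint would pass 70% of its speed; a pose out of reach is approached as far as the arm can. A call with a gripper value outside its range is refused whole. The fingers move at their own pace and stop on an object; FORCE is the grip in N (left out, the last holds). Time passes only in rows, so rows that do not move let the fingers close. It gives the time, the measured TCP pose, the force, the opening and the grip force at its end, in the units of the state.
- ctrl.get_state(): the state, without advancing time (a new reading comes with each control period).
- get_image(name): name is "scene" or "side" or "wrist"; returns a dict with "pixels" (480x640x3 uint8, red, green, blue), "fx", "fy", "cx", "cy" (pixels), "T" (4x4, takes a point from camera to world coordinates); the wrist camera has in their place "T_tool_cam" (4x4, takes a point from camera to tool coordinates, whose origin is the TCP and whose axes are the flange's). Camera axes: x right, y down, z forward; pixel columns grow to the right and rows downward; lengths in m; the calibration is good to about 2 mm. A picture is of the moment at which its call begins: read the wrist's pose just before it. There is no depth.
- job.close_job(): hands the job in; it is judged then, once.
The state is a dict: "time": time; "joint_positions": joint angles; "qd": joint speeds; "joint_torque": joint torques, N m; "position": TCP position; "tool_rot": TCP orientation; "ft_force": force on the tool from outside, world axes, zero at the start; "torque": the same for the moment, N m; "grip_width": opening from 0.0 (shut) to 1.0 (fully open); "grip_force": force on a finger pad.
Only numpy, scipy, OpenCV 4.12 (cv2) and the standard library are available. Lean on these libraries where they do the work, as an engineer would, in place of code of your own. Each camera call takes 0.05 s, during which the arm holds its last target. There are 200 camera calls.

## Working session

There is one attempt and no reset: what is moved stays moved. The work goes in short steps, Python scripts to look and compute and a shell command to move; the robot and the scene stay as the last step left them, time stands still between calls to the robot, and variables do not carry over. Pictures are saved under pics/ and viewed, at most 10 in all, crops included, and the job is handed in when it is done.

```bash
mkdir -p pics; ls; python3 - <<'E'
from bench import ctrl,get_image
import cv2,numpy as np
print(ctrl.get_state())
for n in ["scene","side"]:
    d=get_image(n);cv2.imwrite(f"pics/{n}0.png",d["pixels"][:,:,::-1]);np.savez(f"{n}0.npz",**d)
    print(n,d["fx"],d["fy"],d["cx"],d["cy"],np.round(d["T"],4).tolist())
d=get_image("wrist");cv2.imwrite("pics/wrist0.png",d["pixels"][:,:,::-1]);print(d["fx"],d["cx"],d["cy"],np.round(d["T_tool_cam"],4).tolist())
E
```

```text
pics
{'time': 0.0, 'joint_positions': array([ 0.0140959 ,  0.32182533, -0.07007094,  1.45164977,  0.02261321,
        1.37079528, -0.0568738 ]), 'qd': array([-1.69558875e-03, -1.49228526e-03, -5.23860698e-04,  5.17585413e-04,
        1.43627184e-03, -1.05273762e-05,  1.21536908e-04]), 'joint_torque': array([-2.58547143e-04, -4.91284704e+01, -4.03903294e-01, -3.12526345e+01,
       -6.40594075e-02,  4.37659642e-02,  1.61017233e-04]), 'position': array([ 6.49493373e-01, -5.83539639e-05,  2.40172526e-01]), 'tool_rot': array([-2.22049894, -2.22060967,  0.00222266]), 'ft_force': array([-0.14746809, -0.23355826, -0.14500153]), 'torque': array([0.01045517, 0.00651047, 0.01980861]), 'grip_force': 0.0, 'grip_width': 1.0020529279520252}
scene 509.85869436805666 509.85869436805666 309.813197386872 243.0641262469371 [[-0.829, 0.4451, -0.3385, 0.8971], [0.5591, 0.6705, -0.4876, 0.4309], [0.0099, -0.5935, -0.8048, 0.93], [0.0, 0.0, 0.0, 1.0]]
side 559.8063423703918 559.8063423703918 319.8265122302676 239.73413839473324 [[-0.7789, -0.4809, 0.4026, 0.1126], [-0.6271, 0.605, -0.4906, 0.4488], [-0.0076, -0.6346, -0.7728, 0.9231], [0.0, 0.0, 0.0, 1.0]]
350.1990181694081 322.25677751797383 239.4252161846944 [[0.0003, -0.9674, -0.2532, 0.0693], [1.0, 0.0004, -0.0004, -0.0006], [0.0005, -0.2532, 0.9674, -0.1432], [0.0, 0.0, 0.0, 1.0]]
```

View pics/scene0.png

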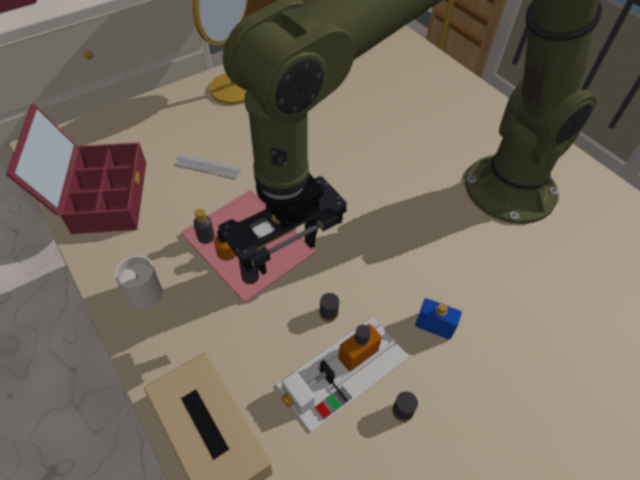

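View pics/side0.png

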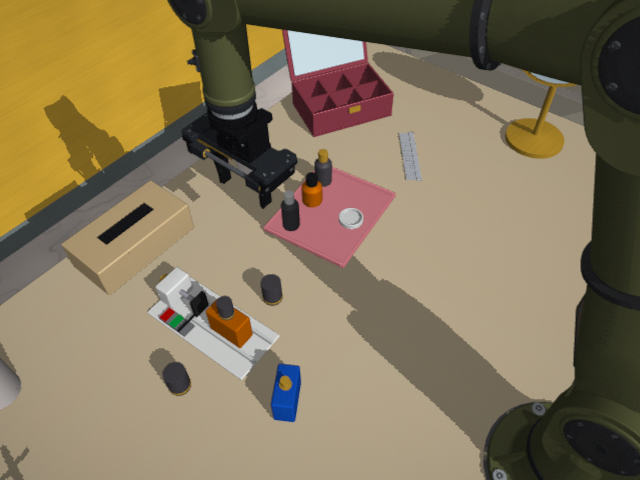

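```bash
cat > h.py <<'E'
import numpy as np,cv2
from bench import ctrl,get_image
from scipy.spatial.transform import Rotation as R
def ray(d,T,uv):
    v=T[:3,:3]@np.array([(uv[0]-d["cx"])/d["fx"],(uv[1]-d["cy"])/d["fy"],1]);return T[:3,3],v
def plane(d,T,uv,z):
    o,v=ray(d,T,uv);return o+v*(z-o[2])/v[2]
def tri(a,b):
    (o,v),(p,w)=a,b
    s=np.linalg.lstsq(np.c_[v,-w],p-o,rcond=None)[0]
    x,y=o+v*s[0],p+w*s[1];return (x+y)/2,np.linalg.norm(x-y)
def proj(d,T,P):
    q=T[:3,:3].T@(np.asarray(P)-T[:3,3]);return q[0]/q[2]*d["fx"]+d["cx"],q[1]/q[2]*d["fy"]+d["cy"]
def wrist():
    s=ctrl.get_state();W=np.eye(4);W[:3,:3]=R.from_rotvec(s["tool_rot"]).as_matrix();W[:3,3]=s["position"]
    d=get_image("wrist");return d,W@d["T_tool_cam"],s
def cent(px,lo,hi,roi=None):
    m=cv2.inRange(cv2.cvtColor(np.ascontiguousarray(px),cv2.COLOR_RGB2HSV),lo,hi)
    if roi:
        k=np.zeros_like(m);x0,y0,x1,y1=roi;k[y0:y1,x0:x1]=1;m=m*k
    n,l,st,c=cv2.connectedComponentsWithStats(m)
    return [(st[i].tolist(),c[i].round(1).tolist()) for i in range(1,n) if st[i][4]>25],m
E
python3 - <<'E'
from h import *
S,D=[dict(np.load(f"{n}0.npz")) for n in("scene","side")]
for nm,p in [("stand",[(312,427),(408,352),(376,321),(276,390)])]:
    for q in p: print(nm,"scene",plane(S,S["T"],q,.006).round(4))
for q in [(148,311),(243,374),(279,339)]: print("side",plane(D,D["T"],q,.006).round(4))
print("captop",tri(ray(S,S["T"],(363,331)),ray(D,D["T"],(224.5,303))))
print("cup side",plane(D,D["T"],(351,218),.015))
for nm,d in(("scene",S),("side",D)):
    print(nm,"orange",cent(d["pixels"],(5,150,90),(18,255,255))[0])
    big=cv2.resize(d["pixels"][300:430,260:420] if nm=="scene" else d["pixels"][200:390,140:380],None,fx=3 if nm=="scene" else 2.5,fy=3 if nm=="scene" else 2.5,interpolation=cv2.INTER_CUBIC)
    cv2.imwrite(f"pics/{nm}_c.png",big[:,:,::-1])
a=cv2.imread("pics/scene_c.png");b=cv2.imread("pics/side_c.png");b=b[:,:]
W=np.zeros((600,800,3),np.uint8)
a=cv2.resize(a,(400,325));b=cv2.resize(b,(400,317));W[:325,:400]=a;W[:317,400:]=b
cv2.imwrite("pics/c.png",W[:330])
E
```

```text
stand scene [0.7325 0.2102 0.006 ]
stand scene [0.4965 0.1957 0.006 ]
stand scene [0.5064 0.108  0.006 ]
stand scene [0.7502 0.1173 0.006 ]
side [0.7379 0.2106 0.006 ]
side [0.5038 0.1913 0.006 ]
side [0.5004 0.0989 0.006 ]
captop (array([0.57946809, 0.14370248, 0.10402162]), np.float64(0.002449028615068063))
cup side [ 0.57097049 -0.21716664  0.015     ]
scene orange [([215, 237, 21, 20, 127], [223.3, 246.7]), ([341, 325, 40, 45, 680], [361.7, 347.9])]
side orange [([302, 181, 20, 26, 398], [312.1, 194.6]), ([206, 301, 46, 47, 1066], [230.2, 325.6])]
```

```bash
python3 -m crank '[[[37,-17,0,0,-1],[37,-17,0,0,-1],[36,-17,0,0,-1],[35,-17,0,0,-1],[0,0,0,-0.12,-1],[0,0,0,-0.12,-1],[0,0,0,-0.12,-1],[0,0,0,-0.12,-1],[0,0,0,-0.12,-1],[0,0,0,-0.12,-1]]]' && python3 -m crank '[[[0,0,0,-0.12,0],[0,0,0,-0.12,0],[0,0,0,-0.12,0],[0,0,0,-0.12,0],[0,0,0,-0.12,0],[0,0,0,-0.12,0],[0,0,0,-0.12,0],[0,0,0,-0.07,0],[0,0,0,0,0],[0,0,0,0,0]]]'
python3 - <<'E'
from h import *
d,T,s=wrist();np.savez("w1.npz",T2=T,**d);cv2.imwrite("pics/w1.png",d["pixels"][:,:,::-1])
print(proj(d,T,(.579,.145,.108)))
S=get_image("scene");D=get_image("side")
cv2.imwrite("pics/s1.png",S["pixels"][:,:,::-1]);np.savez("scene1.npz",**S)
E
```

```text
time: 0.98
position: [0.5818, 0.145, 0.2409]
tool_rot: [-1.288, -2.865, 0.001]
ft_force: [-0.4, -0.1, -0.3]
grip_width: 0.998
grip_force: 0.0
time: 1.82
position: [0.5819, 0.1448, 0.241]
tool_rot: [0.089, -3.14, 0.0]
ft_force: [-0.4, -0.2, 0.9]
grip_width: 0.507
grip_force: 0.0
(np.float64(322.1191950263684), np.float64(233.0251539008526))
```

View pics/w1.png

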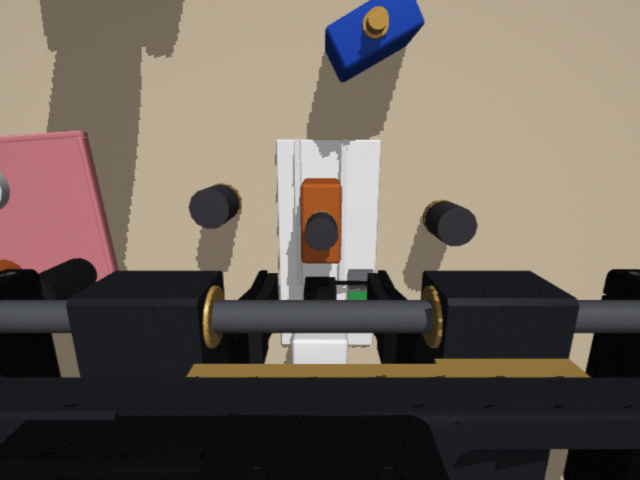

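View pics/s1.png

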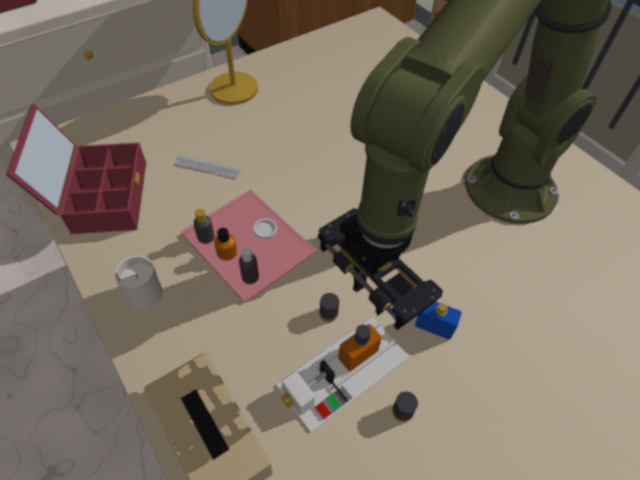

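```bash
python3 - <<'E'
from h import *
w=dict(np.load("w1.npz"));S=dict(np.load("scene1.npz"));D=dict(np.load("side0.npz"))
m=cv2.inRange(cv2.cvtColor(w["pixels"],cv2.COLOR_RGB2HSV),(0,0,0),(179,110,90))
print(cent(w["pixels"],(0,0,0),(179,110,85),(295,195,350,265))[0])
T=w["T2"];print("cap",plane(w,T,(321.5,229),.108))
print("flask near top edge",plane(w,T,(321,180),.07),"far",plane(w,T,(321,262),.07))
for uv in((296,140),(343,140)):print("rail",plane(w,T,uv,.014))
for n,d,roi in(("s",S,(245,212,285,245)),("d",D,(330,200,372,235))):
    for b in cent(d["pixels"],(0,0,120),(179,60,255),roi)[0]: print(n,b,plane(d,d["T"],b[1],.014).round(4))
E
```

```text
[([305, 212, 33, 39, 1016], [320.8, 231.3])]
cap [0.57568536 0.14430882 0.108     ]
flask near top edge [0.539858   0.14175043 0.07      ] far [0.61627368 0.14605737 0.07      ]
rail [0.50598782 0.11417164 0.014     ]
rail [0.50325415 0.16190538 0.014     ]
s ([277, 212, 8, 8, 38], [281.6, 214.4]) [ 0.5202 -0.2291  0.014 ]
s ([253, 218, 25, 22, 390], [264.6, 228.5]) [ 0.5746 -0.2152  0.014 ]
d ([339, 208, 25, 21, 414], [350.7, 217.9]) [ 0.5722 -0.2177  0.014 ]
```

```bash
python3 -m crank '[[[4.5,-0.5,30,0,0],[0,0,30,0,0],[0,0,30,0,0],[0,0,25,0,0],[0,0,15,0,0],[0,0,10,0,0],[0,0,0,0,0],[0,0,0,0,0]]]' && python3 -m crank '[[[0,0,0,0,0.6],[0,0,0,0,0.6],[0,0,0,0,0.6],[0,0,0,0,0.6],[0,0,0,0,0.6],[0,0,0,0,0.6],[0,0,0,0,0.6]]]' 8
```

```text
time: 2.63
position: [0.5777, 0.1443, 0.1015]
tool_rot: [-0.093, 3.14, 0.0]
ft_force: [1.0, -0.2, 0.1]
grip_width: 0.503
grip_force: 0.0
time: 3.22
position: [0.5783, 0.1443, 0.1024]
tool_rot: [-0.093, 3.138, 0.0]
ft_force: [0.2, -0.3, 5.4]
grip_width: 0.317
grip_force: 8.0
```

```bash
python3 -m crank '[[[0,0,-6,0,0.6],[0,0,-10,0,0.6],[0,0,-15,0,0.6],[0,0,-20,0,0.6],[0,0,-25,0,0.6],[0,0,-25,0,0.6],[0,-15,-9,0,0.6],[0,-25,0,0,0.6],[3,-30,0,0,0.6],[3,-30,0,0,0.6]]]' && python3 -m crank '[[[3,-30,0,0,0.6],[3,-35,0,0,0.6],[3,-35,0,0,0.6],[3,-35,0,0,0.6],[3,-35,0,0,0.6],[3,-35,0,0,0.6],[2,-30,0,0,0.6],[0,-15,0,0,0.6],[0,-10,0,0,0.6],[0,0,0,0,0.6]]]'
python3 - <<'E'
from h import *
d,T,s=wrist();np.savez("w2.npz",T2=T,**d);cv2.imwrite("pics/w2.png",d["pixels"][:,:,::-1]);print(s["position"],s["grip_width"],s["grip_force"],proj(d,T,(.5735,-.2165,.014)))
d=get_image("scene");cv2.imwrite("pics/s2.png",d["pixels"][:,:,::-1])
E
```

```text
time: 4.05
position: [0.5773, 0.0437, 0.2121]
tool_rot: [-0.096, 3.139, 0.0]
ft_force: [0.1, 0.4, -0.5]
grip_width: 0.312
grip_force: 8.0
time: 4.88
position: [0.5727, -0.2182, 0.2113]
tool_rot: [0.089, -3.14, 0.0]
ft_force: [-0.3, -0.1, -0.4]
grip_width: 0.314
grip_force: 8.0
[ 0.5727349  -0.21820041  0.21125032] 0.31378976854614854 7.999511600355618 (np.float64(323.4925695724685), np.float64(221.40693597147643))
```

View pics/w2.png

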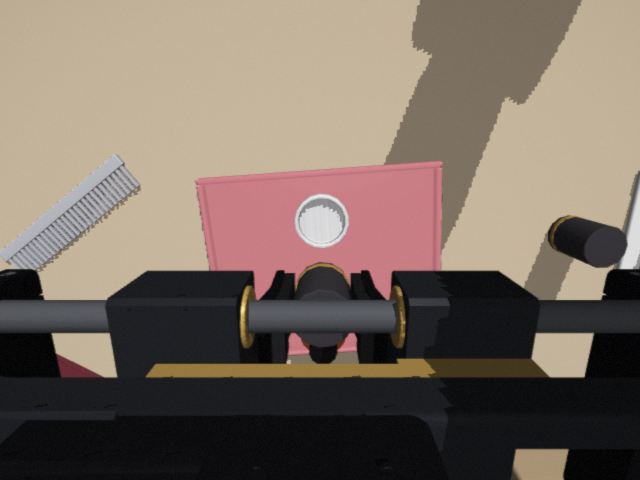

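```bash
python3 -m crank '[[[-1,0,25,0,0.6],[0,0,30,0,0.6],[0,0,30,0,0.6],[0,0,25,0,0.6],[0,0,20,0,0.6],[0,0,15,0,0.6],[0,0,10,0,0.6],[0,0,6,0,0.6],[0,0,4,0,0.6],[0,0,2,0,0.6]]]' && python3 -m crank '[[[0,0,1,0,0.6],[0,0,0,0,0.6],[0,0,0,0,0.6]]]'
```

```text
time: 5.82
position: [0.5745, -0.2158, 0.0445]
tool_rot: [-0.095, 3.139, 0.0]
ft_force: [-1.1, -0.1, 0.1]
grip_width: 0.315
grip_force: 8.0
time: 6.07
position: [0.5745, -0.2169, 0.0442]
tool_rot: [-0.093, 3.139, -0.001]
ft_force: [-0.2, 0.3, -0.3]
grip_width: 0.317
grip_force: 8.0
```

```bash
python3 -m crank '[[[0,0,1,0,0.6],[0,0,0.5,0,0.6],[0,0,0,0,0.6],[0,0,0,0,0.6]]]' && python3 -m crank '[[[0,0,0.5,0,0.6],[0,0,0.5,0,0.6],[0,0,0,0,0.6],[0,0,0,0,0.6]]]'
```

```text
time: 6.4
position: [0.5743, -0.2169, 0.0425]
tool_rot: [-0.093, 3.139, -0.001]
ft_force: [-0.8, 0.4, 3.5]
grip_width: 0.314
grip_force: 8.0
time: 6.73
position: [0.5744, -0.2169, 0.0424]
tool_rot: [-0.093, 3.139, -0.001]
ft_force: [-2.9, 1.3, 9.6]
grip_width: 0.316
grip_force: 8.0
```

```bash
python3 -m crank '[[[0,0,-0.7,0,0.6],[0,0,0,0,0.2],[0,0,0,0,0.1],[0,0,0,0,0],[0,0,0,0,0],[0,0,0,0,0]]]' && python3 -m crank '[[[0,0,-5,0,0],[0,0,-10,0,0],[0,0,-20,0,0],[0,0,-30,0,0],[0,0,-35,0,0],[0,0,-35,0,0],[0,0,-25,0,0],[0,0,-10,0,0],[0,0,0,0,0]]]'
python3 - <<'E'
from h import *
d,T,s=wrist();a=d["pixels"][150:360,160:480];np.savez("w3.npz",T2=T,**d)
S=get_image("scene")["pixels"][170:440,170:440]
cv2.imwrite("pics/s3.png",np.hstack([cv2.resize(a,(400,263)),cv2.resize(S,(263,263))])[:,:,::-1])
E
```

```text
time: 7.23
position: [0.5737, -0.2165, 0.041]
tool_rot: [0.093, -3.14, -0.0]
ft_force: [-0.1, 0.2, -0.1]
grip_width: 0.49
grip_force: 0.0
time: 7.98
position: [0.5757, -0.2172, 0.2157]
tool_rot: [-0.093, 3.134, -0.004]
ft_force: [0.1, 0.4, -0.4]
grip_width: 0.499
grip_force: 0.0
```

View pics/s3.png

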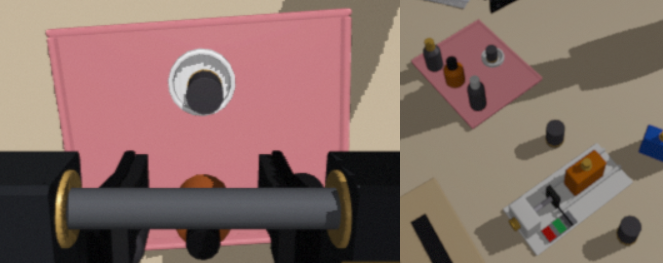

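```bash
python3 - <<'E'
from h import *
w=dict(np.load("w1.npz"));T=w["T2"]
for uv in((345,80),(326,42),(423,22)):print("blue",plane(w,T,uv,.064).round(3), plane(w,T,uv,0).round(3))
for n in("scene1","side0"):
    d=dict(np.load(n+".npz"))
    b=cent(d["pixels"],(105,150,50),(130,255,255))[0];print(n,b,[plane(d,d["T"],x[1],.035).round(3) for x in b])
E
```

```text
blue [0.456 0.157 0.064] [0.444 0.16  0.   ]
blue [0.428 0.14  0.064] [0.411 0.139 0.   ]
blue [0.409 0.217 0.064] [0.388 0.233 0.   ]
scene1 [([416, 301, 45, 37, 918], [438.3, 320.5])] [array([0.416, 0.185, 0.035])]
side0 [([271, 364, 30, 58, 1183], [286.0, 394.0])] [array([0.41 , 0.181, 0.035])]
```

```bash
python3 -m crank '[[[2,15,0,0,0.5],[5,30,0,0,1],[5,38,0,0,1],[5,38,0,0,1],[5,38,0,0,1],[5,38,0,0,1],[5,38,0,0,1],[5,38,0,0,1],[5,38,0,0,1],[4,30,0,0,1]]]' 20 && python3 -m crank '[[[0.5,15,0,0,1],[0,4.5,0,0,1],[0,0,25,0,1],[0,0,30,0,1],[0,0,30,0,1],[0,0,20,0,1],[0,0,0,0,1],[0,0,0,0,1]]]'
python3 - <<'E'
from h import *
d,T,s=wrist();np.savez("w4.npz",T2=T,**d);cv2.imwrite("pics/w4.png",d["pixels"][:,:,::-1])
print(s["position"])
E
```

```text
time: 8.92
position: [0.5047, 0.1252, 0.2095]
tool_rot: [0.098, -3.136, -0.001]
ft_force: [-0.2, -0.6, -0.9]
grip_width: 0.008
grip_force: 0.0
time: 9.58
position: [0.5046, 0.1394, 0.1048]
tool_rot: [0.091, -3.136, 0.002]
ft_force: [1.0, 0.8, 1.0]
grip_width: 0.005
grip_force: 0.0
[0.50462878 0.13935762 0.10478241]
```

View pics/w4.png

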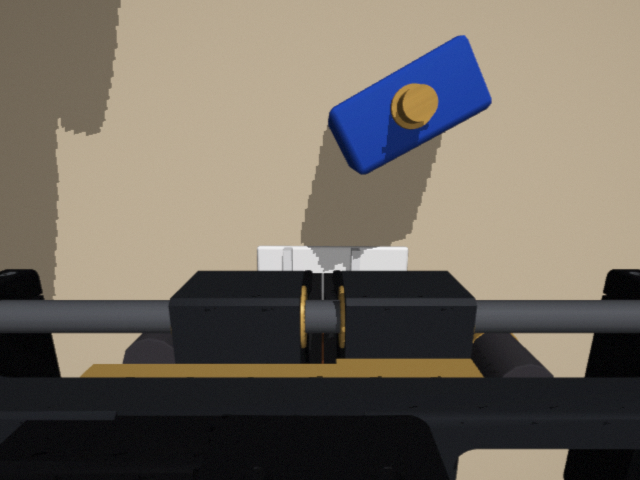

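```bash
python3 -m crank '[[[0,0,15,0,1],[0,0,18,0,1],[0,0,10,0,1],[0,0,6,0,1],[0,0,0,0,1],[-6,0,0,0,1],[-8,0,0,0,1],[-5,0,0,0,1],[-3,0,0,0,1],[0,0,0,0,1]]]' && python3 -m crank '[[[-2,0,0,0,1],[-2,0,0,0,1],[-2,0,0,0,1],[-2,0,0,0,1],[-2,0,0,0,1],[0,0,0,0,1]]]' && python3 -m crank '[[[-2,0,0,0,1],[-2,0,0,0,1],[-2,0,0,0,1],[-2,0,0,0,1],[-2,0,0,0,1],[0,0,0,0,1]]]'
python3 - <<'E'
from h import *
S=get_image("scene");D=get_image("side")
a=S["pixels"][290:430,260:420];b=D["pixels"][240:380,140:300]
cv2.imwrite("pics/p5.png",np.hstack([cv2.resize(x,(400,350),interpolation=cv2.INTER_CUBIC) for x in(a,b)])[:,:,::-1])
E
```

```text
time: 10.47
position: [0.5295, 0.1419, 0.058]
tool_rot: [-0.092, 3.139, 0.001]
ft_force: [-0.4, 0.3, -0.7]
grip_width: 0.004
grip_force: 0.0
time: 10.97
position: [0.5383, 0.1424, 0.0573]
tool_rot: [-0.093, 3.14, 0.0]
ft_force: [-1.6, -0.2, 0.6]
grip_width: 0.008
grip_force: 1.1
time: 11.47
position: [0.5488, 0.1429, 0.0574]
tool_rot: [-0.093, 3.139, 0.0]
ft_force: [-0.2, -0.3, -0.2]
grip_width: 0.003
grip_force: 0.1
```

View pics/p5.png

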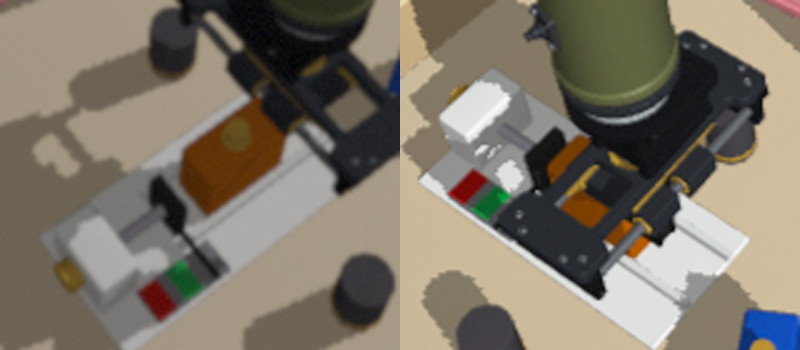

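```bash
python3 -m crank '[[[-2,0,0,0,1],[-2,0,0,0,1],[-2,0,0,0,1],[-2,0,0,0,1],[-2,0,0,0,1],[0,0,0,0,1]]]' && python3 -m crank '[[[-2,0,0,0,1],[-2,0,0,0,1],[-1,0,0,0,1],[-1,0,0,0,1],[0,0,0,0,1],[0,0,0,0,1]]]' && python3 -m crank '[[[-1,0,0,0,1],[-1,0,0,0,1],[-1,0,0,0,1],[-1,0,0,0,1],[-1,0,0,0,1],[-1,0,0,0,1],[0,0,0,0,1],[0,0,0,0,1]]]'
```

```text
time: 12.07
position: [0.5586, 0.1437, 0.0575]
tool_rot: [-0.093, 3.139, 0.0]
ft_force: [-3.3, -0.2, 1.9]
grip_width: 0.005
grip_force: 1.1
time: 12.57
position: [0.5644, 0.1439, 0.0574]
tool_rot: [-0.093, 3.14, 0.0]
ft_force: [-2.0, -0.1, 1.1]
grip_width: 0.008
grip_force: 1.3
time: 13.23
position: [0.5694, 0.1444, 0.0574]
tool_rot: [0.093, -3.139, 0.0]
ft_force: [-6.4, -0.1, 4.7]
grip_width: 0.011
grip_force: 2.8
```

```bash
python3 -m crank '[[[2,0,0,0,1],[3,0,0,0,1],[3,0,0,0,1],[3,0,0,0,1],[3,0,0,0,1],[3,0,0,0,1],[0,0,6,0,1],[0,0,5.5,0,1],[0,0,0,0,1],[0,0,0,0,1]]]' && python3 -m crank '[[[-2,0,0,0,1],[-2,0,0,0,1],[-2,0,0,0,1],[-2,0,0,0,1],[-1,0,0,0,1],[-1,0,0,0,1],[0,0,0,0,1],[0,0,0,0,1]]]' && python3 -m crank '[[[-1,0,0,0,1],[-1,0,0,0,1],[-1,0,0,0,1],[-1,0,0,0,1],[-1,0,0,0,1],[-1,0,0,0,1],[0,0,0,0,1],[0,0,0,0,1]]]'
```

```text
time: 14.07
position: [0.5527, 0.1431, 0.0452]
tool_rot: [0.093, -3.139, 0.0]
ft_force: [-1.0, 0.2, 0.3]
grip_width: 0.007
grip_force: 0.0
time: 14.73
position: [0.5631, 0.1439, 0.0459]
tool_rot: [0.093, -3.14, 0.0]
ft_force: [0.7, -0.7, 0.2]
grip_width: 0.005
grip_force: 0.0
time: 15.4
position: [0.5691, 0.1442, 0.046]
tool_rot: [-0.093, 3.14, 0.0]
ft_force: [0.0, -0.7, -0.5]
grip_width: 0.002
grip_force: 0.0
```

```bash
python3 -m crank '[[[-1,0,0,0,1],[-1,0,0,0,1],[-1,0,0,0,1],[-1,0,0,0,1],[0,0,0,0,1],[0,0,0,0,1]]]'
python3 - <<'E'
from h import *
S=get_image("scene");np.savez("scene6.npz",**S)
a=S["pixels"][300:430,265:415]
cv2.imwrite("pics/p6.png",cv2.resize(a,(750,600),interpolation=cv2.INTER_CUBIC)[:,:,::-1])
E
```

```text
time: 15.9
position: [0.5708, 0.1445, 0.0458]
tool_rot: [0.093, -3.135, 0.001]
ft_force: [-7.2, -0.0, 5.7]
grip_width: 0.004
grip_force: 3.5
```

View pics/p6.png

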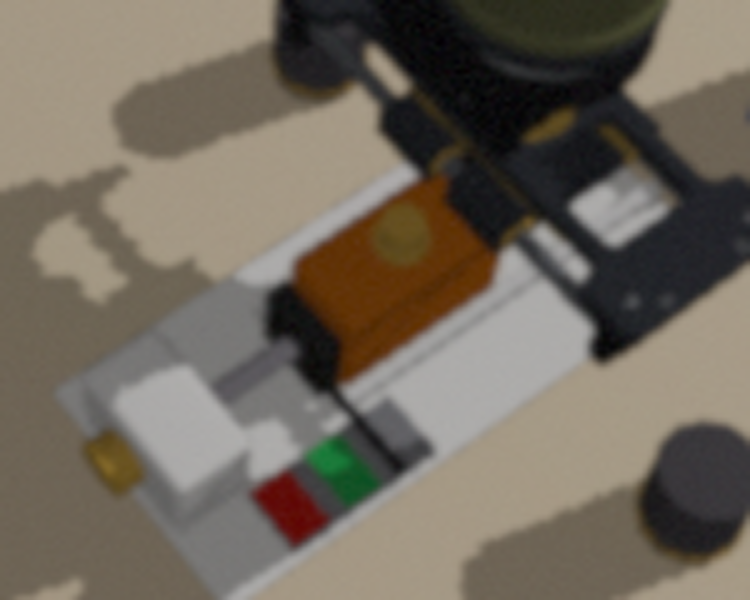

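```bash
python3 -m crank '[[[-1,0,0,0,1],[-1,0,0,0,1],[-1,0,0,0,1],[-1,0,0,0,1],[0,0,0,0,1],[0,0,0,0,1]]]'; python3 -m crank '[[[-1,0,0,0,1],[-1,0,0,0,1],[-1,0,0,0,1],[-1,0,0,0,1],[0,0,0,0,1],[0,0,0,0,1]]]'; cat > ptr.py <<'E'
from h import *
# pointer vs. zone along the scale line in the scene view
S=get_image("scene");a=np.ascontiguousarray(S["pixels"])
g=[c for c in cent(a,(50,120,60),(80,255,255),(300,360,380,430))[0]];r=[c for c in cent(a,(0,150,70),(6,255,255),(300,360,380,430))[0]]
print("green",g,"red",r)
s=ctrl.get_state();print(s["time"],s["position"],s["ft_force"].round(1))
cv2.imwrite("pics/p7.png",cv2.resize(a[360:430,290:370],(800,600),fx=0,fy=0,interpolation=cv2.INTER_CUBIC)[:,:,::-1]);np.savez("last.npz",**S)
E
python3 ptr.py
```

```text
time: 16.45
position: [0.5737, 0.1448, 0.0458]
tool_rot: [0.093, -3.133, 0.002]
ft_force: [-10.0, -0.6, 8.4]
grip_width: 0.004
grip_force: 5.0
time: 16.95
position: [0.5766, 0.1449, 0.0458]
tool_rot: [0.094, -3.131, 0.003]
ft_force: [-13.1, -1.6, 10.3]
grip_width: 0.004
grip_force: 6.6
green [([327, 395, 14, 14, 112], [333.4, 401.4])] red [([316, 403, 14, 14, 107], [322.8, 409.8])]
17.0 [0.57668344 0.14493456 0.0458488 ] [-12.5  -2.3  10.6]
```

```bash
python3 -m crank '[[[0,0,-0.5,0,1],[0,0,-0.5,0,1],[0,0,-0.5,0,1],[0,0,-0.5,0,1],[0,0,0,0,1],[0,0,0,0,1]]]'; python3 ptr.py
```

```text
time: 17.5
position: [0.5778, 0.1449, 0.0464]
tool_rot: [0.093, -3.133, 0.001]
ft_force: [-5.7, -0.5, -0.3]
grip_width: 0.003
grip_force: 2.9
green [([327, 395, 14, 14, 107], [333.3, 401.5])] red [([316, 403, 14, 14, 102], [322.6, 409.6])]
17.55 [0.57783876 0.14482637 0.04642774] [-4.9  0.4 -0.3]
```

View pics/p7.png

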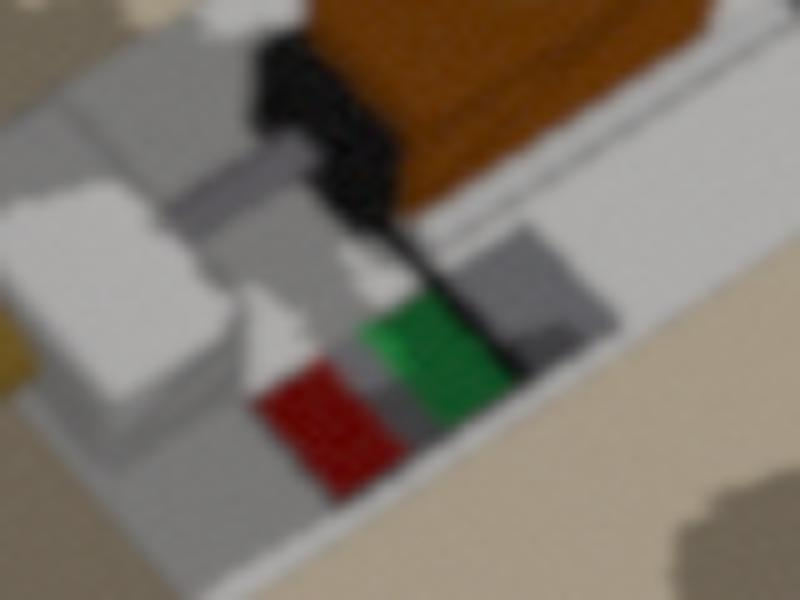

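```bash
python3 -m crank '[[[-1,0,-0.2,0,1],[-1,0,-0.2,0,1],[-1,0,-0.2,0,1],[-1,0,-0.2,0,1],[-1,0,-0.2,0,1],[-1,0,-0.2,0,1],[0,0,0,0,1],[0,0,0,0,1],[0,0,0,0,1]]]'; python3 ptr.py; python3 - <<'E'
import numpy as np
a=np.load("last.npz")["pixels"].astype(int)
E
```

```text
time: 18.3
position: [0.5825, 0.1451, 0.0468]
tool_rot: [0.093, -3.131, 0.002]
ft_force: [-7.6, -0.7, -0.2]
grip_width: 0.001
grip_force: 3.7
green [([327, 396, 12, 13, 74], [332.4, 402.3])] red [([316, 403, 14, 14, 102], [322.5, 409.5])]
18.35 [0.5825119  0.1450746  0.04682715] [-7.5 -0.1 -1.5]
```

```bash
python3 -m crank '[[[-1,0,-0.15,0,1],[-1,0,-0.15,0,1],[-1,0,-0.15,0,1],[-1,0,-0.15,0,1],[-1,0,-0.15,0,1],[0,0,0,0,1],[0,0,0,0,1],[0,0,0,0,1],[0,0,0,0,1]]]'; cat > prof.py <<'E'
from h import *
a=np.load("last.npz")["pixels"]
# line along the scale through red centre with the direction red->green (from the unobscured view)
c=np.array([322.7,409.7]);u=np.array([10.7,-8.3]);u/=np.hypot(*u)
for k in np.arange(-9,30,1.):
    p=(c+u*k).astype(np.float32)
    v=cv2.getRectSubPix(cv2.cvtColor(a,cv2.COLOR_RGB2BGR),(1,1),tuple(map(float,p)))[0,0][::-1]
    print(int(k),v.tolist(),end=" ")
E
python3 ptr.py; python3 prof.py
```

```text
time: 19.1
position: [0.5863, 0.1453, 0.0471]
tool_rot: [0.094, -3.128, 0.003]
ft_force: [-8.5, -0.0, -2.4]
grip_width: 0.005
grip_force: 4.6
green [([331, 395, 9, 11, 30], [335.0, 399.1]), ([327, 397, 10, 12, 45], [331.5, 402.8])] red [([316, 402, 14, 15, 109], [322.4, 409.2])]
19.15 [0.58635034 0.1452984  0.04705317] [-9.7 -0.2 -0.9]
-9 [120, 120, 119] -8 [120, 119, 119] -7 [119, 118, 116] -6 [110, 106, 106] -5 [94, 75, 74] -4 [91, 40, 39] -3 [95, 17, 16] -2 [97, 10, 7] -1 [96, 10, 7] 0 [97, 8, 6] 1 [98, 14, 11] 2 [100, 11, 8] 3 [100, 11, 10] 4 [95, 29, 29] 5 [82, 48, 50] 6 [70, 60, 62] 7 [63, 63, 64] 8 [60, 66, 64] 9 [45, 72, 53] 10 [27, 77, 41] 11 [17, 79, 37] 12 [17, 75, 34] 13 [13, 57, 26] 14 [11, 42, 21] 15 [21, 66, 33] 16 [30, 98, 50] 17 [53, 111, 70] 18 [79, 106, 87] 19 [94, 99, 97] 20 [98, 97, 100] 21 [97, 97, 99] 22 [96, 96, 99] 23 [98, 97, 100] 24 [97, 96, 99] 25 [97, 97, 100] 26 [97, 96, 100] 27 [98, 97, 101] 28 [97, 96, 100] 29 [100, 100, 103]
```

```bash
python3 -m crank '[[[0,0,0,0,1],[0,0,0,0,1],[0,0,0,0,1],[0,0,0,0,1],[0,0,0,0,1],[0,0,0,0,1],[0,0,0,0,1],[0,0,0,0,1]]]'; python3 ptr.py; python3 prof.py | grep -o ' 1[0-7] \[[^]]*\]'; python3 - <<'E'
from h import *
a=dict(np.load("last.npz"))
print(cent(a["pixels"],(5,150,90),(18,255,255),(310,290,420,400))[0]) # amber
# apparent neck direction: brass blob and cap in cup
print(cent(a["pixels"],(15,90,60),(28,255,255),(320,310,380,370))[0])
print(cent(a["pixels"],(0,0,0),(179,110,70),(255,205,280,240))[0])
E
```

```text
time: 19.82
position: [0.5863, 0.1453, 0.0471]
tool_rot: [0.094, -3.128, 0.003]
ft_force: [-9.5, -1.2, -1.9]
grip_width: 0.005
grip_force: 4.6
green [([331, 395, 10, 11, 32], [335.2, 399.5]), ([327, 397, 10, 12, 46], [331.5, 402.8])] red [([316, 402, 14, 15, 113], [322.7, 409.3])]
19.8667 [0.58635254 0.14530233 0.04707391] [-9.3 -0.3 -1.4]
 10 [29, 78, 42]
 11 [18, 79, 36]
 12 [17, 75, 35]
 13 [15, 57, 25]
 14 [17, 43, 23]
 15 [21, 66, 33]
 16 [31, 100, 51]
 17 [53, 112, 70]
[([318, 344, 40, 43, 690], [336.7, 364.1])]
[([363, 329, 10, 7, 38], [367.8, 332.2]), ([321, 336, 35, 34, 449], [339.0, 358.5])]
[([259, 217, 11, 17, 156], [263.7, 224.9])]
```

```bash
python3 -m crank '[[[0,0,0.4,0,1],[-0.3,0,0.3,0,1],[0,0,0,0,1],[0,0,0,0,1],[0,0,0,0,1],[0,0,0,0,1],[0,0,0,0,1],[0,0,0,0,1]]]'; python3 ptr.py; python3 prof.py | grep -o ' 1[0-7] \[[^]]*\]'
```

```text
time: 20.53
position: [0.5867, 0.1453, 0.0468]
tool_rot: [0.093, -3.128, 0.003]
ft_force: [-9.9, -0.6, 0.2]
grip_width: 0.008
grip_force: 5.2
green [([331, 395, 9, 11, 34], [335.1, 399.5]), ([327, 398, 10, 11, 43], [331.3, 402.9])] red [([316, 402, 14, 15, 110], [322.7, 409.2])]
20.5833 [0.58676738 0.14534029 0.04681106] [-10.3  -0.7   1.3]
 10 [31, 79, 44]
 11 [19, 79, 39]
 12 [16, 70, 32]
 13 [14, 46, 23]
 14 [12, 36, 17]
 15 [19, 66, 32]
 16 [31, 100, 52]
 17 [52, 112, 69]
```

Steady at about 10 N, with the pointer mid-green and the vertical force near zero, so I'm handing in.

```bash
python3 -c "
from bench import job
print(job.close_job())"
```

```text
the job is handed in; nothing more can be done
None
```

The job is handed in: the cap stands mouth down in the cup, and the hand is holding the flask on the pad at about 10 N (pointer near mid-green) from behind its near end; I estimate the gripper body clears the neck by only about 2 mm horizontally, which I didn't measure in the final pose.

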